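# Re-rack stripped valve parts in reverse order

### The job

The four pipe-fitting parts stand in the row of blue trays in the order they came off the basement water line. Move them to the empty wooden rack in the reverse order, ready for reassembly: the part at the left end of the trays goes in the right-end compartment, the second from the left goes second from the right, and so on, each standing upright on the floor of its own compartment. Leave the yellow tool case, the wrench and the white anchor box where they are.

Things in the scene. Friction and masses are not known exactly. Their poses are not given: they have to be found in the camera images.
- nut: loose steel hexagonal union nut standing on its end face: 42 mm across flats, 48 mm across corners, 36 mm tall, dark bore on top. Origin: centre of the underside; z up; at yaw 0 one pair of flats faces +x and -x. Grip across those flats. About 0.1 to 0.25 kg. At the start it stands within 5 mm of the middle of one of the blue trays, which one is random.
- nipple: loose steel pipe nipple standing on end: plain cylinder 33 mm in diameter, 56 mm tall, threads drawn as dark rings at both ends. Origin: centre of the underside; z up. About 0.1 to 0.25 kg. At the start it stands within 5 mm of the middle of one of the blue trays, which one is random.
- reducer: loose steel reducing coupling: a round foot 48 mm in diameter and 18 mm tall, and above it a round neck 32 mm in diameter up to 54 mm. Best gripped on the neck. Origin: centre of the underside; z up. About 0.1 to 0.25 kg. At the start it stands within 5 mm of the middle of one of the blue trays, which one is random.
- plug: loose steel pipe plug: a round flange 46 mm in diameter and 14 mm tall, and above it a square head 24 mm x 24 mm up to 48 mm. Best gripped on the head. Origin: centre of the underside; z up; the faces of the head face x and y of this frame. About 0.1 to 0.25 kg. At the start it stands within 5 mm of the middle of one of the blue trays, which one is random.
- tray_nut: fixed square blue plastic tray, 65 x 64.5 mm, in which the nut stands at the start (it tells where the nut came from). All four trays look alike. Origin: centre of the underside, 3 mm above the table; floor 3 mm above the origin, rim 9 mm above the origin, walls 1.75 mm; axes as tray_rail.
- tray_nipple: fixed square blue plastic tray, 65 x 64.5 mm, in which the nipple stands at the start (it tells where the nipple came from). All four trays look alike. Origin: centre of the underside, 3 mm above the table; floor 3 mm above the origin, rim 9 mm above the origin, walls 1.75 mm; axes as tray_rail.
- tray_reducer: fixed square blue plastic tray, 65 x 64.5 mm, in which the reducer stands at the start (it tells where the reducer came from). All four trays look alike. Origin: centre of the underside, 3 mm above the table; floor 3 mm above the origin, rim 9 mm above the origin, walls 1.75 mm; axes as tray_rail.
- tray_plug: fixed square blue plastic tray, 65 x 64.5 mm, in which the plug stands at the start (it tells where the plug came from). All four trays look alike. Origin: centre of the underside, 3 mm above the table; floor 3 mm above the origin, rim 9 mm above the origin, walls 1.75 mm; axes as tray_rail.
- tray_rail: fixed dark steel strip 74 mm x 300 mm x 3 mm that carries the row of four blue trays. Origin: centre of its underside on the table. y runs along the row (to the left as the robot sees it, give or take the yaw), x away from the robot. The tray centres lie at y = +97.5, +32.5, -32.5 and -97.5 mm, x = 0.
- rack: fixed wooden rack, 69 x 264 mm, empty at the start, four compartments in a row. Origin: centre of its underside on the table; y along the row (to the robot's left), x away from the robot. Compartment centres at y = +97.5, +32.5, -32.5, -97.5 mm, x = 0; each 61 x 61 mm inside, walls 4 mm; floor 4 mm, rim 10 mm above the table. Roughly parallel to the tray rail, nearer to the robot or farther.
- tool_case: bystander, loose: yellow plastic tool case, 190 x 250 x 84 mm, with black latches and handle; origin at the centre of the underside.
- wrench: bystander, loose: steel wrench about 200 mm long, lying on the table along its x axis.
- anchor_box: bystander, loose: white nylon anchor box, 73 x 93 x 46 mm; origin at the centre of the underside.
Things that resemble listed ones, but are neither listed nor needed, are in the scene too. Leave any green or orange look-alike of the tray_nut alone.

How it is judged:
At the end, for the whole second after the job is handed in: Each part stands upright (0.1 rad) and at rest on the floor (underside under 8 mm above the table) of the rack compartment mirroring its tray (left end to right end, second from left to second from right, ...), its centre within 15 mm of the compartment centre along both rack axes ((not (y of tray_nut in the frame of tray_rail between 0.0775 and 0.1175 m) or y of nut in the frame of rack between -0.1125 and -0.0825 m) and (not (y of tray_nut in the frame of tray_rail between 0.0125 and 0.0525 m) or y of nut in the frame of rack between -0.0475 and -0.0175 m) and (not (y of tray_nut in the frame of tray_rail between -0.0525 and -0.0125 m) or y of nut in the frame of rack between 0.0175 and 0.0475 m) and (not (y of tray_nut in the frame of tray_rail between -0.1175 and -0.0775 m) or y of nut in the frame of rack between 0.0825 and 0.1125 m) and x of nut in the frame of rack between -0.015 and 0.015 m and z of nut in the frame of rack between 0 and 0.008 m and angle between each of nut, nipple, reducer, plug's own z axis and vertical below 0.1 rad and linear speed of each of nut, nipple, reducer, plug below 0.01 m/s and angular speed of each of nut, nipple, reducer, plug below 0.1 rad/s and (not (y of tray_nipple in the frame of tray_rail between 0.0775 and 0.1175 m) or y of nipple in the frame of rack between -0.1125 and -0.0825 m) and (not (y of tray_nipple in the frame of tray_rail between 0.0125 and 0.0525 m) or y of nipple in the frame of rack between -0.0475 and -0.0175 m) and (not (y of tray_nipple in the frame of tray_rail between -0.0525 and -0.0125 m) or y of nipple in the frame of rack between 0.0175 and 0.0475 m) and (not (y of tray_nipple in the frame of tray_rail between -0.1175 and -0.0775 m) or y of nipple in the frame of rack between 0.0825 and 0.1125 m) and x of nipple in the frame of rack between -0.015 and 0.015 m and z of nipple in the frame of rack between 0 and 0.008 m and (not (y of tray_reducer in the frame of tray_rail between 0.0775 and 0.1175 m) or y of reducer in the frame of rack between -0.1125 and -0.0825 m) and (not (y of tray_reducer in the frame of tray_rail between 0.0125 and 0.0525 m) or y of reducer in the frame of rack between -0.0475 and -0.0175 m) and (not (y of tray_reducer in the frame of tray_rail between -0.0525 and -0.0125 m) or y of reducer in the frame of rack between 0.0175 and 0.0475 m) and (not (y of tray_reducer in the frame of tray_rail between -0.1175 and -0.0775 m) or y of reducer in the frame of rack between 0.0825 and 0.1125 m) and x of reducer in the frame of rack between -0.015 and 0.015 m and z of reducer in the frame of rack between 0 and 0.008 m and (not (y of tray_plug in the frame of tray_rail between 0.0775 and 0.1175 m) or y of plug in the frame of rack between -0.1125 and -0.0825 m) and (not (y of tray_plug in the frame of tray_rail between 0.0125 and 0.0525 m) or y of plug in the frame of rack between -0.0475 and -0.0175 m) and (not (y of tray_plug in the frame of tray_rail between -0.0525 and -0.0125 m) or y of plug in the frame of rack between 0.0175 and 0.0475 m) and (not (y of tray_plug in the frame of tray_rail between -0.1175 and -0.0775 m) or y of plug in the frame of rack between 0.0825 and 0.1125 m) and x of plug in the frame of rack between -0.015 and 0.015 m and z of plug in the frame of rack between 0 and 0.008 m); the robot touches nothing.
It fails at once if the tool case is moved more than 20 mm (distance of tool_case from where it was at the start of the episode above 0.02 m).
It fails at once if the wrench is moved more than 20 mm (distance of wrench from where it was at the start of the episode above 0.02 m).
It fails at once if the anchor box is moved more than 20 mm (distance of anchor_box from where it was at the start of the episode above 0.02 m).
It also fails if it takes over 104 s, if anything falls off the work surface, if the arm or the gripper's body presses on something with over 40 N, if the wrist force passes 120 N, or if a joint passes its speed limit or range.

### The arm

A 6-joint arm with a two-finger parallel gripper is mounted at the origin on the work surface. World frame = base frame: x ahead of the robot, y to its left, z up, the work surface at z = 0. Lengths are in m, angles in rad, forces in N, time in s.
With the tool pointing down it reaches from about 0.325 to 0.85 m from the base axis. Payload 15.5 kg.
Tool frame: the origin (TCP) lies between the finger pads; the fingertips stand 19 mm ahead of it and the grasp point (between the pads) is the TCP; z points along the fingers, y is the direction in which the jaws open and shut (so a half turn about z gives the same grasp; the last joint's range is limited). The gripper opens to 91 mm and grips with 3 to 60 N. Pads are 32 mm wide; open, the fingers measure 118 mm over their backs; the gripper's body (76 mm by 178 mm) begins 60 mm behind the grasp point.
Start: joints at [-1.369, 0.494, 1.345, -0, 1.302, -0.096], TCP at [0.183, -0.597, 0.198] pointing down, gripper open.
Joint ranges: [-2.91, 2.91], [-0.82, 2.16], [0.22, 2.67], [-1.22, 4.37], [0.12, 2.79], [-3.08, 3.08]. Speed limits (rad/s): [1.89, 1.89, 2.57, 3.01, 3.01, 3.01].

### API

Orientations are given as a rotation vector (axis times angle).
In Python, from cell import ctrl, imaging gives the robot as it stands.
- The arm moves only by the shell command python3 -m creep 'ROWS' [FORCE]. ROWS is JSON, a list of rows, each a list of 3 entries, a list of its own where there are three numbers: the closure, from -1 (fully open) to 1 (shut), then the shift along the world's x, y, z in m, then the turn, a rotation vector about the world's x, y, z in rad. In form: [[claw, [x, y, z], [rx, ry, rz]], ...]. A call has 1 to 10 rows; each row is the pose to reach, as a shift and turn from the pose commanded when the call began; what a row does not reach only later rows make up. A row lasts 1/8 s, in which the tool goes at most 62.5 mm and 10.7 degrees, less where a joint would pass 70% of its speed; a pose out of reach is approached as far as the arm can. A call with a gripper value outside its range is refused whole. The fingers move at their own pace and stop on an object; FORCE is the grip in N (left out, the last holds). Time passes only in rows, so rows that repeat a pose let the fingers close. It gives the time, the measured TCP pose, the force and the opening at its end, in the units of the state.
- ctrl.get_state(): the state, without advancing time (a new reading comes with each control period).
- imaging.grab_frame(name): name is "scene" or "side" or "wrist"; returns (picture, depth): 420x560x3 uint8, red, green, blue; 420x560 float32, m along the optical axis (not along the pixel's ray), 0 where there is no reading.
- imaging.camera_params(name): a dict with "fx", "fy", "cx", "cy" (pixels), "rvec" (rotation vector, rad) and "tvec" (3), from world to camera coordinates, as OpenCV has them. Camera axes: x right, y down, z forward; pixel columns grow to the right and rows downward; lengths in m; the calibration is good to about 2 mm. A picture is of the moment at which its call begins: read the wrist's pose just before it. camera_params takes no time and is no camera call; for the wrist camera it gives the pose at the moment of the call.
- ctrl.close_job(): hands the job in, once; it reports no verdict.
The state is a dict: "clock": time; "joint_positions": joint angles; "qvel": joint speeds; "tau": joint torques, N m; "position": TCP position; "orientation": TCP orientation; "contact_force": force on the tool from outside, world axes, zero at the start; "wrist_torque": the same for the moment, N m; "gripper_width": opening from 0.0 (shut) to 1.0 (fully open).
Only numpy, scipy, OpenCV 4.12 (cv2) and the standard library are available. Lean on these libraries where they do the work, as an engineer would, in place of code of your own. Each camera call takes 0.05 s, during which the arm holds its last target. There are 200 camera calls.

## Working session

There is one attempt and no reset: what is moved stays moved. The work goes in short steps, Python scripts to look and compute and a shell command to move; the robot and the scene stay as the last step left them, time stands still between calls to the robot, and variables do not carry over. Pictures are saved under pics/ and viewed, about 12 in all and at most 16, crops included, and the job is handed in when it is done.

```bash
mkdir -p pics; ls; python3 - <<'E'
from cell import ctrl, imaging
import cv2,numpy as np
print(ctrl.get_state())
ims=[]
for n in("scene","side"):
    im,d=imaging.grab_frame(n); np.save(f'pics/{n}_d.npy',d); np.save(f'pics/{n}.npy',im)
    cv2.imwrite(f'pics/{n}0.png',im[...,::-1]); print(n,imaging.camera_params(n))
E
```

```text
pics
{'clock': 0.0, 'joint_positions': array([-1.36849801e+00,  4.94176552e-01,  1.34614952e+00,  1.89174623e-05,
        1.30246867e+00, -9.54873863e-02]), 'qvel': array([ 0.000511  , -0.0017904 ,  0.00044543,  0.00095909, -0.00074119,
       -0.00022483]), 'tau': array([ 2.09747392e-03, -8.78816628e+01, -3.81856513e+01,  7.07754353e-02,
        5.31780836e-02, -7.75195281e-05]), 'position': array([ 0.18331422, -0.59709566,  0.19763616]), 'orientation': array([-3.10564694e+00, -4.65848282e-01,  7.21597769e-05]), 'contact_force': array([-0.15276914,  0.68901972, -0.52825866]), 'wrist_torque': array([-0.05219847, -0.02651812,  0.03381951]), 'gripper_width': 0.9975895755256592}
scene {'fx': 403.28745727378, 'fy': 403.28745727378, 'cx': 283.61604733594925, 'cy': 207.09374782504975, 'rvec': array([ 2.55783101,  0.50950747, -0.1589218 ]), 'tvec': array([-0.4927073 , -0.10651797,  1.0274185 ])}
side {'fx': 399.08795887659045, 'fy': 399.08795887659045, 'cx': 277.15598577204076, 'cy': 209.43426191491665, 'rvec': array([ 0.13209325, -2.91810649,  1.1068374 ]), 'tvec': array([0.50786423, 0.02985276, 1.12487517])}
```

View pics/scene0.png

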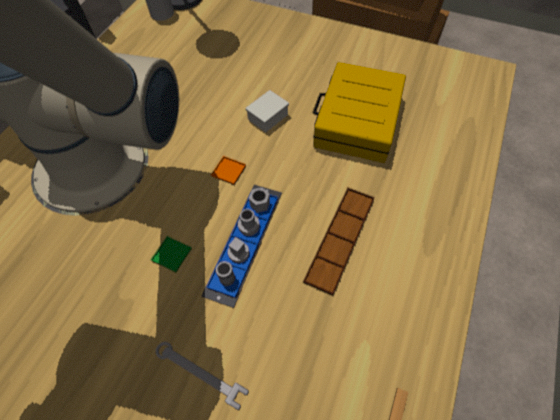

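View pics/side0.png

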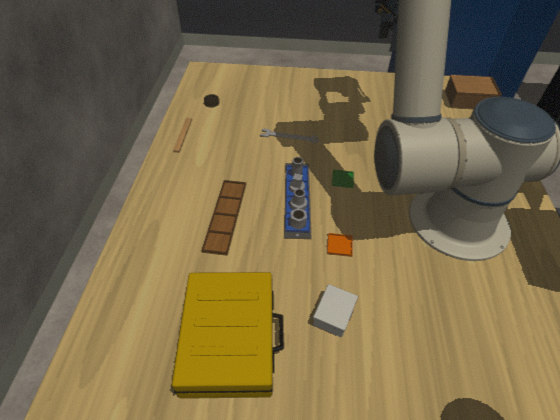

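The scene image shows the tray row at (260,198) to (225,275) and the wooden rack at (340,240). The green (172,253) and orange (229,170) squares are decoys, and the brown stick at (398,405) and reddish box are not needed. From the left, the parts look like nut, reducer, plug and nipple. I'll check that in a crop and measure.

```bash
cat > h.py <<'E'
import cv2,numpy as np
from cell import ctrl,imaging
def world(n,d,P=None):
    P=P or imaging.camera_params(n); R,_=cv2.Rodrigues(np.array(P['rvec'])); t=np.array(P['tvec'])
    v,u=np.mgrid[:420,:560]
    c=np.stack([(u-P['cx'])/P['fx']*d,(v-P['cy'])/P['fy']*d,d],-1)
    return (c-t)@R
E
python3 - <<'E'
from h import *
for n in("scene","side"):
    im=np.load(f'pics/{n}.npy');d=np.load(f'pics/{n}_d.npy');W=world(n,d)
    h=cv2.cvtColor(im,cv2.COLOR_RGB2HSV); ok=d>0
    H,S,V=[h[...,i].astype(int) for i in range(3)]
    box=np.zeros((420,560),bool)
    if n=="scene": box[180:305,200:380]=1
    else: box[160:260,195:315]=1
    ok&=box
    print(n,'table z',np.median(W[box][:,2]))
    m=ok&(H>100)&(H<130)&(S>120)
    p=W[m]; print('blue',len(p),cv2.minAreaRect(p[:,:2].astype(np.float32)),np.median(p[:,2]))
    xlo=W[...,0]
    m=ok&(H<14)&(S>100)&(V<190)&(W[...,2]>-.003)&(W[...,2]<.02)
    k,l,s,_=cv2.connectedComponentsWithStats(cv2.morphologyEx(m.astype(np.uint8),cv2.MORPH_CLOSE,np.ones((5,5))))
    i=1+s[1:,4].argmax(); p=W[(l==i)&ok]; print('rack',s[i],cv2.minAreaRect(p[:,:2].astype(np.float32)),np.percentile(p[:,2],[5,50,95]))
    m=ok&(W[...,2]>.028)
    k,l,s,_=cv2.connectedComponentsWithStats(m.astype(np.uint8))
    for i in range(1,k):
        p=W[l==i]
        if s[i,4]>15: print('part',s[i],p.mean(0).round(3),p.max(0).round(3),p.min(0).round(3))
    for nm,b in(('case',(70,60,0,0)),):pass
im=np.load('pics/scene.npy')[180:305,200:290];cv2.imwrite('pics/c1.png',cv2.resize(im[...,::-1],None,fx=4.6,fy=4.6,interpolation=2))
E
```

```text
scene table z -2.6004392649035902e-05
blue 1574 ((0.45613881945610046, -0.04118160903453827), (0.06604018062353134, 0.2668953239917755), 3.214364528656006) 0.005616725067700681
rack [ 304  188   69  107 1735] ((0.6541592478752136, 0.0434393584728241), (0.2636714279651642, 0.06760218739509583), 87.3269271850586) [0.00101065 0.0039848  0.01026058]
part [249 188  20  20 305] [0.451 0.052 0.04 ] [0.472 0.077 0.045] [0.427 0.031 0.028]
part [240 209  15  19 233] [ 0.454 -0.014  0.053] [0.467 0.006 0.063] [ 0.436 -0.026  0.029]
part [229 238  16  19 190] [ 0.461 -0.082  0.048] [ 0.474 -0.066  0.057] [ 0.446 -0.093  0.028]
part [216 262  18  21 290] [ 0.466 -0.144  0.056] [ 0.479 -0.126  0.065] [ 0.447 -0.158  0.029]
side table z 0.0005242244777509792
blue 408 ((0.45489582419395447, -0.040898263454437256), (0.06463796645402908, 0.264127254486084), 3.8799526691436768) 0.006217847909146776
rack [209 227  24  12  85] ((0.6556290984153748, 0.11139051616191864), (0.06067879870533943, 0.041843805462121964), 2.4228193759918213) [0.00203582 0.00717654 0.011472  ]
part [292 160  12  13 128] [ 0.461 -0.128  0.05 ] [ 0.478 -0.12   0.065] [ 0.444 -0.141  0.029]
part [293 173  10  14 107] [ 0.457 -0.071  0.046] [ 0.47  -0.061  0.057] [ 0.444 -0.092  0.028]
part [294 189  11  16 157] [0.45  0.    0.051] [0.464 0.011 0.064] [ 0.434 -0.021  0.028]
part [291 208  16  17 214] [0.447 0.062 0.04 ] [0.468 0.084 0.046] [0.426 0.033 0.028]
```

View pics/c1.png

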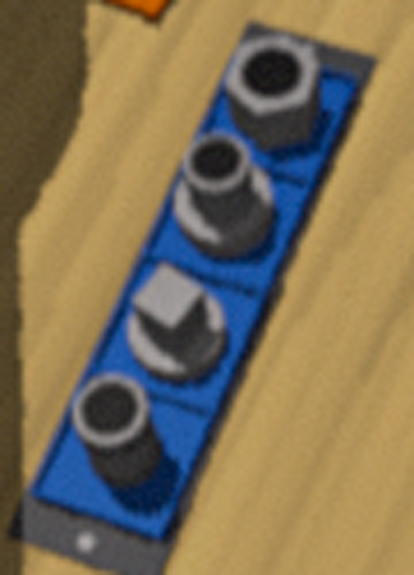

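The crop settles the order, left to right: hex nut, reducer, square-headed plug, nipple. Heights agree with the given sizes: tops at about 45, 63, 56 and 64 mm. Targets in the rack are nut y=-97.5, reducer -32.5, plug +32.5, nipple +97.5. Next I'll move above the row for a wrist view.

```bash
python3 -m creep '[[-1,[0.0275,0.0555,0.012],[0,0,0.1335]],[-1,[0.055,0.111,0.024],[0,0,0.267]],[-1,[0.0825,0.1665,0.036],[0,0,0.4]],[-1,[0.11,0.222,0.048],[0,0,0.534]],[-1,[0.1375,0.2775,0.06],[0,0,0.6675]],[-1,[0.165,0.333,0.072],[0,0,0.8]],[-1,[0.1925,0.3885,0.084],[0,0,0.9345]],[-1,[0.22,0.444,0.096],[0,0,1.068]],[-1,[0.2475,0.4995,0.108],[0,0,1.2]],[-1,[0.275,0.555,0.12],[0,0,1.335]]]' 30
python3 -m creep '[[-1,[0,0,0],[0,0,0]],[-1,[0,0,0],[0,0,0]],[-1,[0,0,0],[0,0,0]]]'
python3 - <<'E'
from h import *
s=ctrl.get_state();print({k:s[k] for k in('clock','position','orientation','joint_positions')})
P=imaging.camera_params('wrist');im,d=imaging.grab_frame('wrist')
R,_=cv2.Rodrigues(P['rvec']);print('cam pos',-R.T@P['tvec'],'axis',R[2])
np.savez('pics/w1.npz',im=im,d=d,**P);cv2.imwrite('pics/w1.png',im[...,::-1])
E
```

```text
clock: 1.35
position: [0.4562, -0.0457, 0.3175]
orientation: [2.146, 2.294, -0.0]
contact_force: [1.0, -1.3, -0.5]
gripper_width: 1.0
clock: 1.72
position: [0.4552, -0.0488, 0.3168]
orientation: [-2.154, -2.286, 0.001]
contact_force: [-0.3, -0.4, 0.0]
gripper_width: 1.003
{'clock': 1.725, 'position': array([ 0.45524187, -0.04876228,  0.31676376]), 'orientation': array([-2.15389537e+00, -2.28630097e+00,  8.65351666e-04]), 'joint_positions': array([-2.37065671e-01,  1.45001224e-01,  1.54291778e+00, -2.30358154e-04,
        1.45438444e+00, -2.96660691e-01])}
cam pos [0.45010872 0.03226748 0.50342693] axis [ 0.01761332 -0.28472364 -0.95844782]
```

View pics/w1.png

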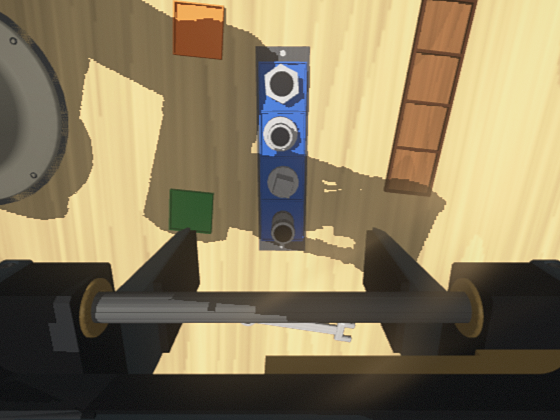

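The wrist view shows all four parts (283,83), (281,135), (283,182), (283,231) and the rack. The plug head looks turned by about 10°. I'll measure centres and yaws from the top faces.

```bash
python3 - <<'E'
from h import *
z=np.load('pics/w1.npz');P={k:z[k] for k in('fx','fy','cx','cy','rvec','tvec')}
im,d=z['im'],z['d'];W=world('wrist',d,P);W[d==0]=9
v,u=np.mgrid[:420,:560]
for nm,top,(a,b),lo in(('nut',.042,(60,108),6),('red',.060,(112,156),6),('plug',.054,(160,203),6),('nip',.062,(208,246),6)):
    b_=(v>a)&(v<b)&(u>258)&(u<310)
    m=b_&(abs(W[...,2]-top)<.008)
    p=W[m];r=cv2.minAreaRect((p[:,:2]*1000).astype(np.float32))
    c,_r=cv2.minEnclosingCircle((p[:,:2]*1000).astype(np.float32))
    print(nm,len(p),'z',np.median(p[:,2]).round(4),'rect',np.round(r[0],1),np.round(r[1],1),round(r[2],1),'circ',np.round(c,1),round(_r,1))
h=cv2.cvtColor(im,cv2.COLOR_RGB2HSV).astype(int);H,S,V=h[...,0],h[...,1],h[...,2]
m=(H>100)&(H<130)&(S>120)&(v>40)&(v<255)&(u>250)&(u<315)&(abs(W[...,2]-.008)<.01)
print('blue',cv2.minAreaRect((W[m][:,:2]*1000).astype(np.float32)))
m=((H<13)&(S>100)&(u>380)&(v<200)&(abs(W[...,2])<.02)).astype(np.uint8)
m=cv2.morphologyEx(m,cv2.MORPH_CLOSE,np.ones((5,5)))
k,l,s,_=cv2.connectedComponentsWithStats(m);i=1+s[1:,4].argmax();q=W[(l==i)]
print('rack',s[i],cv2.minAreaRect((q[abs(q[:,2])<.02][:,:2]*1000).astype(np.float32)))
cv2.imwrite('pics/w1c.png',cv2.resize(im[50:250,250:320,::-1],None,fx=2.9,fy=2.9,interpolation=2))
E
```

```text
nut 982 z 0.0423 rect [449.   57.2] [46.9 41.9] 37.4 circ [448.8  56.8] 23.8
red 477 z 0.0603 rect [451.   -7.9] [29.7 30.5] 2.8 circ [450.8  -7.9] 15.8
plug 320 z 0.054 rect [458.8 -77.3] [24.2 24. ] 77.8 circ [458.4 -76.7] 15.9
nip 449 z 0.0622 rect [ 462.2 -139.2] [32.1 32.1] 47.9 circ [ 462.3 -139.8] 16.8
blue ((456.1590881347656, -31.36145782470703), (66.01622009277344, 235.2472686767578), 3.3383517265319824)
rack [ 388    0   89  179 1258] ((653.6858520507812, 55.768898010253906), (242.2210693359375, 69.17333984375), 87.32805633544922)
```

Measurements match the nominal tray positions within 5 mm. The nut takes a jaw at +7.4° and the plug at -12.2°. I start with the nut.

```bash
python3 -m creep '[[-1,[-0.003,0.053,-0.02],[0,0,0.07]],[-1,[-0.006,0.106,-0.04],[0,0,0.07]],[-1,[-0.006,0.106,-0.095],[0,0,0.07]],[-1,[-0.006,0.106,-0.15],[0,0,0.07]],[-1,[-0.006,0.106,-0.2],[0,0,0.07]],[-1,[-0.006,0.106,-0.217],[0,0,0.07]],[-1,[-0.006,0.106,-0.217],[0,0,0.07]],[-1,[-0.006,0.106,-0.217],[0,0,0.07]]]' 25
```

```text
clock: 2.78
position: [0.4504, 0.0578, 0.1009]
orientation: [2.071, 2.361, 0.001]
contact_force: [0.2, 0.0, 0.1]
gripper_width: 1.003
```

```bash
python3 -m creep '[[-1,[-0.001,-0.001,-0.03],[0,0,0]],[-1,[-0.001,-0.001,-0.055],[0,0,0]],[-1,[-0.001,-0.001,-0.067],[0,0,0]],[-1,[-0.001,-0.001,-0.067],[0,0,0]],[1,[-0.001,-0.001,-0.067],[0,0,0]],[1,[-0.001,-0.001,-0.067],[0,0,0]],[1,[-0.001,-0.001,-0.067],[0,0,0]],[1,[-0.001,-0.001,-0.067],[0,0,0]],[1,[-0.001,-0.001,-0.067],[0,0,0]],[1,[-0.001,-0.001,-0.067],[0,0,0]]]' 25
```

```text
clock: 4.03
position: [0.4488, 0.0573, 0.0331]
orientation: [-2.07, -2.363, 0.0]
contact_force: [-0.7, 0.1, 0.6]
gripper_width: 0.373
```

Width 0.373 is about 34 mm if linear, but 42 mm is expected. I'll lift and look.

```bash
python3 -m creep '[[1,[0,0,0],[0,0,0]],[1,[0,0,0.03],[0,0,0]],[1,[0,0,0.07],[0,0,0]],[1,[0,0,0.11],[0,0,0]],[1,[0,0,0.11],[0,0,0]],[1,[0,0,0.11],[0,0,0]]]'
python3 - <<'E'
from h import *
P=imaging.camera_params('wrist');im,d=imaging.grab_frame('wrist')
np.savez('pics/w2.npz',im=im,d=d,**P);cv2.imwrite('pics/w2.png',im[...,::-1])
E
```

```text
clock: 4.78
position: [0.4485, 0.0573, 0.1428]
orientation: [-2.07, -2.363, 0.0]
contact_force: [0.4, 0.0, 0.3]
gripper_width: 0.007
```

View pics/w2.png

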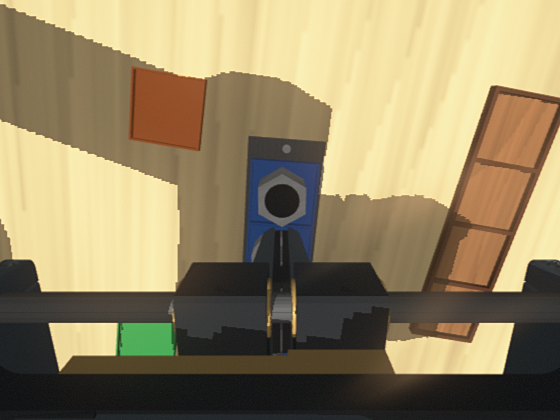

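The fingers are closed and empty, and the nut still stands in its tray at (282,200). I'll find where it is now and where the fingers really are.

```bash
python3 - <<'E'
from h import *
z=np.load('pics/w2.npz');P={k:z[k] for k in('fx','fy','cx','cy','rvec','tvec')}
im,d=z['im'],z['d'];W=world('wrist',d,P);W[d==0]=9
v,u=np.mgrid[:420,:560]
m=(v>160)&(v<232)&(u>250)&(u<315)&(abs(W[...,2]-.042)<.008)
p=W[m];print('nut',len(p),np.median(p[:,2]),cv2.minAreaRect((p[:,:2]*1000).astype(np.float32)))
m=(v>225)&(v<260)&(u>255)&(u<305)&(W[...,2]>.09)&(W[...,2]<.3);p=W[m];print('fingers wrist',p.mean(0),p.min(0),p.max(0))
s=ctrl.get_state();t=s['position'];print(t,s['gripper_width'])
R,_=cv2.Rodrigues(P['rvec']);
for o in(-.019,0):print(cv2.projectPoints((t+[0,0,o])[None],P['rvec'],P['tvec'],np.array([[P['fx'],0,P['cx']],[0,P['fy'],P['cy']],[0,0,1]]),None)[0])
for n in('scene','side'):
    im,d=imaging.grab_frame(n);W=world(n,d);W[d==0]=9
    m=(np.hypot(W[...,0]-t[0],W[...,1]-t[1])<.06)&(W[...,2]>.08)&(W[...,2]<.16)
    p=W[m];print(n,len(p),p.min(0),p.max(0)); lo=p[p[:,2]<p[:,2].min()+.015];print(' low',lo.mean(0))
    m=(np.hypot(W[...,0]-.449,W[...,1]-.057)<.03)&(abs(W[...,2]-.042)<.006);p=W[m];print(' nut',len(p),p.mean(0) if len(p) else '')
    cv2.imwrite(f'pics/{n}2.png',im[...,::-1])
a=cv2.imread('pics/scene2.png')[130:310,170:300];b=cv2.imread('pics/side2.png')[100:280,250:380]
cv2.imwrite('pics/c2.png',cv2.resize(np.hstack([a,b]),None,fx=3,fy=3,interpolation=2))
E
```

```text
nut 1970 0.042266057199903326 ((448.9444885253906, 57.129486083984375), (41.553951263427734, 47.805137634277344), 7.233374118804932)
fingers wrist [0.44576343 0.07437746 0.181297  ] [0.43485004 0.07158701 0.15852465] [0.45680689 0.07671826 0.19842111]
[0.44823177 0.05730775 0.14238122] 0.0033805908691861126
[[[280.67133221 233.81499585]]]
[[[280.68437296 245.53050959]]]
scene 7 [0.44612474 0.03893734 0.15626953] [0.45651044 0.04237775 0.15997403]
 low [0.4510325  0.04100222 0.15811487]
 nut 266 [0.44964774 0.05393862 0.04087112]
side 1 [0.43957767 0.07378425 0.15904273] [0.43957767 0.07378425 0.15904273]
 low [0.43957767 0.07378425 0.15904273]
 nut 185 [0.44730688 0.06026521 0.04144764]
```

View pics/c2.png

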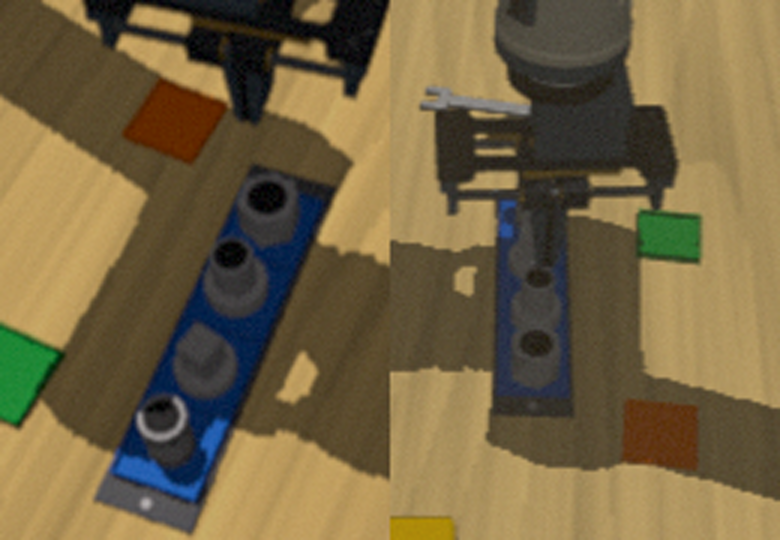

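The fingers' lowest points show at z≈0.158, while the TCP reads 0.142. The tips should be at 0.123, so they appear about 35 mm higher than stated, and the jaws closed above the nut. I'll check this against the earlier open-finger view.

```bash
python3 - <<'E'
from h import *
for f,tz,us in(('w1',.3168,[(150,200),(365,415)]),('w2',.1424,[(255,305)])):
    z=np.load(f'pics/{f}.npz');P={k:z[k] for k in('fx','fy','cx','cy','rvec','tvec')}
    d=z['d'];W=world('wrist',d,P);v,u=np.mgrid[:420,:560]
    for a,b in us:
        m=(u>=a)&(u<b)&(v>215)&(v<300)&(d>0)&(d<.42)&(W[...,2]>tz-.06);p=W[m];o=p[p[:,2].argsort()][:15]
        print(f,len(p),'tip z - tcp',np.round(np.percentile(p[:,2],[0,1,5])-tz,4),o.mean(0).round(4))
E
```

```text
w1 2973 tip z - tcp [0.0147 0.0165 0.0198] [ 0.4081 -0.0459  0.3323]
w1 3013 tip z - tcp [0.0152 0.0173 0.0215] [ 0.5018 -0.0315  0.3328]
w2 3188 tip z - tcp [0.0161 0.0185 0.025 ] [0.4464 0.0741 0.1591]
```

Both cameras agree, open and shut: the tips stand about 15.5 mm *behind* the reported TCP, not 19 mm ahead. XY is fine. So tip height = reported z + 0.0155, and I plan the heights with that. The nut grasp goes to reported z≈0.004, which puts the tip at 0.0195.

```bash
python3 -m creep '[[-1,[0.001,0,0],[0,0,0]],[-1,[0.001,0,0],[0,0,0]],[-1,[0.001,0,0],[0,0,0]],[-1,[0.001,0,0],[0,0,0]],[-1,[0.001,0,0],[0,0,0]],[-1,[0.001,0,-0.03],[0,0,0]],[-1,[0.001,0,-0.06],[0,0,0]],[-1,[0.001,0,-0.09],[0,0,0]],[-1,[0.001,0,-0.105],[0,0,0]],[-1,[0.001,0,-0.105],[0,0,0]]]'
python3 -m creep '[[-1,[0,0,-0.01],[0,0,0]],[-1,[0,0,-0.02],[0,0,0]],[-1,[0,0,-0.03],[0,0,0]],[-1,[0,0,-0.033],[0,0,0]],[-1,[0,0,-0.033],[0,0,0]]]'
```

```text
clock: 6.18
position: [0.4492, 0.0573, 0.0374]
orientation: [-2.069, -2.362, 0.002]
contact_force: [0.0, -0.3, 0.1]
gripper_width: 0.999
clock: 6.8
position: [0.4497, 0.0573, 0.0049]
orientation: [-2.07, -2.363, 0.001]
contact_force: [0.0, 0.9, -0.3]
gripper_width: 1.001
```

```bash
python3 -m creep '[[1,[0,0,0],[0,0,0]],[1,[0,0,0],[0,0,0]],[1,[0,0,0],[0,0,0]],[1,[0,0,0],[0,0,0]],[1,[0,0,0],[0,0,0]],[1,[0,0,0],[0,0,0]],[1,[0,0,0],[0,0,0]],[1,[0,0,0],[0,0,0]]]' 25; python3 -m creep '[[1,[0,0,0],[0,0,0]]]'
```

```text
clock: 7.8
position: [0.4497, 0.0573, 0.0051]
orientation: [-2.07, -2.363, 0.0]
contact_force: [0.5, -0.1, 1.4]
gripper_width: 0.46
clock: 7.92
position: [0.4498, 0.0573, 0.0051]
orientation: [-2.07, -2.363, 0.0]
contact_force: [-0.7, 0.2, 2.0]
gripper_width: 0.453
```

The width is now 42 mm, so the nut is held. I'll lift, carry it over its compartment at about (0.649,-0.054), and recheck the rack on the way.

```bash
python3 -m creep '[[1,[0,0,0.03],[0,0,0]],[1,[0,0,0.07],[0,0,0]],[1,[0,0,0.1],[0,0,0]],[1,[0.04,-0.022,0.1],[0,0,0]],[1,[0.09,-0.05,0.1],[0,0,0]],[1,[0.14,-0.078,0.1],[0,0,0]],[1,[0.18,-0.1,0.1],[0,0,0]],[1,[0.2,-0.111,0.1],[0,0,0]],[1,[0.2,-0.111,0.1],[0,0,0]],[1,[0.2,-0.111,0.1],[0,0,0]]]'
python3 - <<'E'
from h import *
for n in('scene','wrist'):
    P=imaging.camera_params(n);im,d=imaging.grab_frame(n);W=world(n,d,P);W[d==0]=9
    h=cv2.cvtColor(im,cv2.COLOR_RGB2HSV).astype(int);H,S,V=h[...,0],h[...,1],h[...,2]
    m=((H<13)&(S>90)&(abs(W[...,2])<.02)&(abs(W[...,0]-.655)<.06)&(abs(W[...,1]-.043)<.16)).astype(np.uint8)
    m=cv2.morphologyEx(m,cv2.MORPH_CLOSE,np.ones((5,5)));k,l,s,_=cv2.connectedComponentsWithStats(m);i=1+s[1:,4].argmax();q=W[(l==i)&(abs(W[...,2])<.02)]
    print(n,s[i],cv2.minAreaRect((q[:,:2]*1000).astype(np.float32)))
    if n=='wrist':cv2.imwrite('pics/w3.png',im[...,::-1])
E
```

```text
clock: 9.18
position: [0.6488, -0.0533, 0.1047]
orientation: [-2.069, -2.362, 0.001]
contact_force: [-1.4, 0.4, -2.8]
gripper_width: 0.46
scene [304 259  43  36 697] ((649.6672973632812, -46.006649017333984), (83.25782012939453, 66.96996307373047), 87.465576171875)
wrist [ 238    0  130  232 2979] ((653.2227172851562, 12.725776672363281), (198.18380737304688, 69.94403839111328), 87.17172241210938)
```

View pics/w3.png

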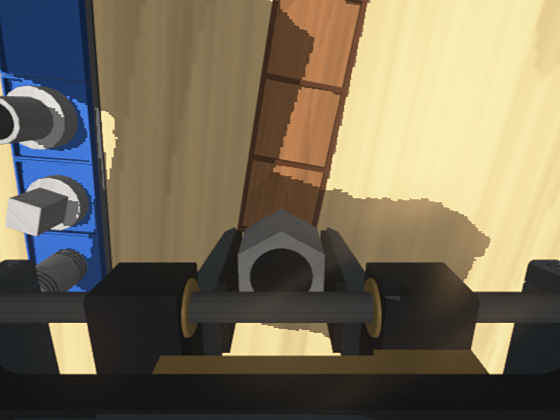

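The nut is held upright over the right-end compartment, and the rack estimate agrees (right edge y≈-0.088). Lowering it to release.

```bash
python3 -m creep '[[1,[0.001,-0.001,-0.03],[0,0,0]],[1,[0.001,-0.001,-0.06],[0,0,0]],[1,[0.001,-0.001,-0.085],[0,0,0]],[1,[0.001,-0.001,-0.095],[0,0,0]],[1,[0.001,-0.001,-0.1],[0,0,0]],[1,[0.001,-0.001,-0.1],[0,0,0]],[1,[0.001,-0.001,-0.1],[0,0,0]]]'
```

```text
clock: 10.15
position: [0.6513, -0.0548, 0.006]
orientation: [2.069, 2.362, 0.001]
contact_force: [-0.2, -0.4, -1.7]
gripper_width: 0.461
```

```bash
python3 -m creep '[[1,[-0.0015,0.001,-0.0025],[0,0,0]],[1,[-0.0015,0.001,-0.0025],[0,0,0]],[1,[-0.0015,0.001,-0.0025],[0,0,0]]]';python3 -m creep '[[-1,[0,0,0],[0,0,0]],[-1,[0,0,0],[0,0,0]],[-1,[0,0,0],[0,0,0]],[-1,[0,0,0],[0,0,0]],[-1,[0,0,0.02],[0,0,0]],[-1,[0,0,0.06],[0,0,0]],[-1,[0,0,0.1],[0,0,0]],[-1,[-0.05,0.012,0.1],[0,0,0]],[-1,[-0.1,0.024,0.1],[0,0,0]],[-1,[-0.15,0.036,0.1],[0,0,0]]]'
python3 -m creep '[[-1,[-0.03,0.008,0],[0,0,0]],[-1,[-0.05,0.01,0],[0,0,0]],[-1,[-0.05,0.01,0],[0,0,0]],[-1,[-0.05,0.01,0],[0,0,0]]]'
```

```text
clock: 10.52
position: [0.6497, -0.0538, 0.0031]
orientation: [2.07, 2.362, 0.001]
contact_force: [-0.0, -0.0, 6.7]
gripper_width: 0.461
clock: 11.78
position: [0.4981, -0.0174, 0.104]
orientation: [2.069, 2.362, 0.001]
contact_force: [0.2, -0.0, 0.3]
gripper_width: 1.001
clock: 12.28
position: [0.4507, -0.0079, 0.1033]
orientation: [2.069, 2.362, 0.002]
contact_force: [0.9, 0.8, -0.4]
gripper_width: 1.001
```

Above the reducer (0.451,-0.008). Descending to reported z≈0.014, so the tip is at 0.03, above the foot top at 0.024.

```bash
python3 -m creep '[[-1,[0,0,-0.03],[0,0,0]],[-1,[0,0,-0.06],[0,0,0]],[-1,[0,0,-0.08],[0,0,0]],[-1,[0,0,-0.089],[0,0,0]],[-1,[0,0,-0.089],[0,0,0]]]'
python3 -m creep '[[1,[0,0,0],[0,0,0]],[1,[0,0,0],[0,0,0]],[1,[0,0,0],[0,0,0]],[1,[0,0,0],[0,0,0]],[1,[0,0,0],[0,0,0]],[1,[0,0,0],[0,0,0]],[1,[0,0,0],[0,0,0]],[1,[0,0,0],[0,0,0]],[1,[0,0,0],[0,0,0]],[1,[0,0,0],[0,0,0]]]'
```

```text
clock: 12.9
position: [0.4498, -0.0078, 0.0134]
orientation: [-2.07, -2.363, 0.0]
contact_force: [0.6, 0.8, 0.5]
gripper_width: 1.005
clock: 14.15
position: [0.4494, -0.0077, 0.0136]
orientation: [2.07, 2.363, 0.0]
contact_force: [0.8, -0.5, 0.7]
gripper_width: 0.346
```

Gripped, 31.5 mm. Carrying it to (0.6525, 0.011).

```bash
python3 -m creep '[[1,[0,0,0.03],[0,0,0]],[1,[0,0,0.07],[0,0,0]],[1,[0,0,0.1],[0,0,0]],[1,[0.04,0.004,0.1],[0,0,0]],[1,[0.09,0.009,0.1],[0,0,0]],[1,[0.14,0.014,0.1],[0,0,0]],[1,[0.18,0.018,0.1],[0,0,0]],[1,[0.203,0.0187,0.1],[0,0,0]],[1,[0.203,0.0187,0.1],[0,0,0]],[1,[0.203,0.0187,0.1],[0,0,0]]]'
python3 -m creep '[[1,[0,0,-0.03],[0,0,0]],[1,[0,0,-0.06],[0,0,0]],[1,[0,0,-0.085],[0,0,0]],[1,[0,0,-0.095],[0,0,0]],[1,[0,0,-0.097],[0,0,0]],[1,[0,0,-0.097],[0,0,0]]]'
```

```text
clock: 15.4
position: [0.6512, 0.011, 0.1131]
orientation: [-2.069, -2.362, 0.002]
contact_force: [-0.3, -0.1, -1.5]
gripper_width: 0.346
clock: 16.15
position: [0.6527, 0.0109, 0.0175]
orientation: [2.07, 2.362, 0.001]
contact_force: [-0.3, 0.0, -2.2]
gripper_width: 0.347
```

```bash
python3 -m creep '[[1,[0,0,-0.003],[0,0,0]],[1,[0,0,-0.0055],[0,0,0]],[1,[0,0,-0.0055],[0,0,0]],[1,[0,0,-0.0055],[0,0,0]]]';python3 -m creep '[[-1,[0,0,0],[0,0,0]],[-1,[0,0,0],[0,0,0]],[-1,[0,0,0],[0,0,0]],[-1,[0,0,0],[0,0,0]],[-1,[0,0,0.02],[0,0,0]],[-1,[0,0,0.06],[0,0,0]],[-1,[0,0,0.09],[0,0,0]],[-1,[-0.05,-0.022,0.09],[0,0,-0.1]],[-1,[-0.1,-0.045,0.09],[0,0,-0.2]],[-1,[-0.15,-0.068,0.09],[0,0,-0.342]]]'
python3 -m creep '[[-1,[-0.03,-0.01,0],[0,0,0]],[-1,[-0.044,-0.02,0],[0,0,0]],[-1,[-0.044,-0.02,0],[0,0,0]],[-1,[-0.044,-0.02,0],[0,0,0]]]'
```

```text
clock: 16.65
position: [0.6526, 0.011, 0.0116]
orientation: [2.07, 2.363, 0.001]
contact_force: [-0.1, -0.2, 5.0]
gripper_width: 0.346
clock: 17.9
position: [0.5008, -0.0574, 0.1012]
orientation: [2.445, 1.972, 0.0]
contact_force: [0.7, 0.4, -0.1]
gripper_width: 0.999
clock: 18.4
position: [0.4597, -0.077, 0.1012]
orientation: [2.441, 1.976, 0.001]
contact_force: [0.2, 0.0, 0.0]
gripper_width: 0.997
```

Jaw at -12.0°, over the plug. Descending to z≈0.0105, so the tip is at 0.026, above the flange top at 0.020.

```bash
python3 -m creep '[[-1,[-0.0005,0,-0.03],[0,0,0]],[-1,[-0.0005,0,-0.06],[0,0,0]],[-1,[-0.0005,0,-0.08],[0,0,0]],[-1,[-0.0005,0,-0.0905],[0,0,0]],[-1,[-0.0005,0,-0.0905],[0,0,0]]]'
python3 -m creep '[[1,[0,0,0],[0,0,0]],[1,[0,0,0],[0,0,0]],[1,[0,0,0],[0,0,0]],[1,[0,0,0],[0,0,0]],[1,[0,0,0],[0,0,0]],[1,[0,0,0],[0,0,0]],[1,[0,0,0],[0,0,0]],[1,[0,0,0],[0,0,0]],[1,[0,0,0],[0,0,0]],[1,[0,0,0],[0,0,0]]]'; python3 -m creep '[[1,[0,0,0],[0,0,0]]]'
```

```text
clock: 19.02
position: [0.4581, -0.0768, 0.0102]
orientation: [-2.441, -1.977, 0.001]
contact_force: [0.8, -0.0, -0.1]
gripper_width: 1.002
clock: 20.27
position: [0.4579, -0.077, 0.0106]
orientation: [2.442, 1.976, 0.0]
contact_force: [1.7, -0.2, 0.1]
gripper_width: 0.264
clock: 20.4
position: [0.4579, -0.077, 0.0106]
orientation: [2.442, 1.976, 0.0]
contact_force: [1.7, 0.1, 0.2]
gripper_width: 0.262
```

Gripped, 24 mm. Carrying it to (0.6555, 0.076).

```bash
python3 -m creep '[[1,[0,0,0.03],[0,0,0]],[1,[0,0,0.07],[0,0,0]],[1,[0,0,0.1],[0,0,0]],[1,[0.035,0.027,0.1],[0,0,0]],[1,[0.07,0.054,0.1],[0,0,0]],[1,[0.105,0.081,0.1],[0,0,0]],[1,[0.14,0.108,0.1],[0,0,0]],[1,[0.175,0.135,0.1],[0,0,0]],[1,[0.1976,0.153,0.1],[0,0,0]],[1,[0.1976,0.153,0.1],[0,0,0]]]'
python3 -m creep '[[1,[0,0,0],[0,0,0]],[1,[0,0,-0.03],[0,0,0]],[1,[0,0,-0.06],[0,0,0]],[1,[0,0,-0.085],[0,0,0]],[1,[0,0,-0.095],[0,0,0]],[1,[0,0,-0.097],[0,0,0]],[1,[0,0,-0.097],[0,0,0]],[1,[0,0,-0.097],[0,0,0]]]'
python3 - <<'E'
from h import *
im=np.load('pics/scene.npy');d=np.load('pics/scene_d.npy');W=world('scene',d)
h=cv2.cvtColor(im,cv2.COLOR_RGB2HSV).astype(int)
m=(h[...,0]>20)&(h[...,0]<32)&(h[...,1]>150)&(W[...,2]>.04)&(W[...,0]<1)&(W[...,0]>.5)&(W[...,2]<.1);p=W[m];print(np.percentile(p,[1,99],axis=0))
E
```

```text
clock: 21.65
position: [0.6561, 0.0773, 0.1099]
orientation: [-2.44, -1.978, 0.0]
contact_force: [0.5, -0.6, -2.7]
gripper_width: 0.261
clock: 22.65
position: [0.6559, 0.076, 0.0145]
orientation: [2.441, 1.976, 0.002]
contact_force: [0.6, -0.0, -1.3]
gripper_width: 0.26
[[0.50223713 0.26754255 0.0428616 ]
 [0.68396364 0.5192749  0.08486363]]
```

```bash
python3 -m creep '[[1,[0,0,-0.003],[0,0,0]],[1,[0,0,-0.0055],[0,0,0]],[1,[0,0,-0.0055],[0,0,0]],[1,[0,0,-0.0055],[0,0,0]]]';python3 -m creep '[[-1,[0,0,0],[0,0,0]],[-1,[0,0,0],[0,0,0]],[-1,[0,0,0],[0,0,0]],[-1,[0,0,0],[0,0,0]],[-1,[0,0,0.02],[0,0,0]],[-1,[0,0,0.06],[0,0,0]],[-1,[0,0,0.09],[0,0,0]],[-1,[-0.03,-0.033,0.09],[0,0,0.1]],[-1,[-0.06,-0.067,0.09],[0,0,0.2]],[-1,[-0.09,-0.1,0.09],[0,0,0.2]]]'
python3 -m creep '[[-1,[-0.03,-0.033,0],[0,0,0]],[-1,[-0.06,-0.066,0],[0,0,0]],[-1,[-0.09,-0.1,0],[0,0,0]],[-1,[-0.104,-0.1155,0],[0,0,0]],[-1,[-0.104,-0.1155,0],[0,0,0]],[-1,[-0.104,-0.1155,0],[0,0,0]]]'
```

```text
clock: 23.15
position: [0.6555, 0.0761, 0.0084]
orientation: [2.442, 1.976, 0.0]
contact_force: [-1.7, -0.3, 5.2]
gripper_width: 0.265
clock: 24.4
position: [0.5648, -0.0249, 0.0996]
orientation: [2.229, 2.212, 0.002]
contact_force: [0.7, -0.8, 0.2]
gripper_width: 1.001
clock: 25.15
position: [0.4622, -0.1393, 0.0988]
orientation: [2.232, 2.209, 0.001]
contact_force: [0.0, -0.5, -0.0]
gripper_width: 1.0
```

Over the nipple (0.4622,-0.1395). Descending to z≈0.008, tip at 0.0235.

```bash
python3 -m creep '[[-1,[0,0,-0.03],[0,0,0]],[-1,[0,0,-0.06],[0,0,0]],[-1,[0,0,-0.08],[0,0,0]],[-1,[0,0,-0.091],[0,0,0]],[-1,[0,0,-0.091],[0,0,0]]]'
python3 -m creep '[[1,[0,0,0],[0,0,0]],[1,[0,0,0],[0,0,0]],[1,[0,0,0],[0,0,0]],[1,[0,0,0],[0,0,0]],[1,[0,0,0],[0,0,0]],[1,[0,0,0],[0,0,0]],[1,[0,0,0],[0,0,0]],[1,[0,0,0],[0,0,0]],[1,[0,0,0],[0,0,0]],[1,[0,0,0],[0,0,0]]]'; python3 -m creep '[[1,[0,0,0.03],[0,0,0]],[1,[0,0,0.07],[0,0,0]],[1,[0,0,0.1],[0,0,0]],[1,[0,0,0.1],[0,0,0]],[1,[0,0,0.1],[0,0,0]]]'
```

```text
clock: 25.78
position: [0.4616, -0.139, 0.0068]
orientation: [-2.231, -2.211, 0.0]
contact_force: [-0.5, -0.4, 0.5]
gripper_width: 1.002
clock: 27.02
position: [0.4615, -0.1395, 0.0071]
orientation: [2.233, 2.21, 0.0]
contact_force: [0.9, 0.3, 1.5]
gripper_width: 0.357
clock: 27.65
position: [0.4609, -0.1393, 0.1065]
orientation: [-2.232, -2.21, 0.0]
contact_force: [-1.0, -0.1, -3.3]
gripper_width: 0.359
```

```bash
python3 -m creep '[[1,[0.025,0.035,0],[0,0,0]],[1,[0.05,0.07,0],[0,0,0]],[1,[0.075,0.105,0],[0,0,0]],[1,[0.1,0.14,0],[0,0,0]],[1,[0.125,0.175,0],[0,0,0]],[1,[0.15,0.21,0],[0,0,0]],[1,[0.175,0.245,0],[0,0,0]],[1,[0.1975,0.28,0],[0,0,0]],[1,[0.1975,0.28,0],[0,0,0]],[1,[0.1975,0.28,0],[0,0,0]]]'
python3 -m creep '[[1,[0,0,-0.03],[0,0,0]],[1,[0,0,-0.06],[0,0,0]],[1,[0,0,-0.085],[0,0,0]],[1,[0,0,-0.095],[0,0,0]],[1,[0,0,-0.095],[0,0,0]],[1,[0,0,-0.095],[0,0,0]]]'
```

```text
clock: 28.9
position: [0.6579, 0.1402, 0.1055]
orientation: [-2.231, -2.21, 0.004]
contact_force: [-0.1, 0.2, -2.5]
gripper_width: 0.356
clock: 29.65
position: [0.6595, 0.1403, 0.0131]
orientation: [2.232, 2.209, 0.002]
contact_force: [0.3, -0.1, -0.9]
gripper_width: 0.359
```

```bash
python3 -m creep '[[1,[-0.001,0,-0.004],[0,0,0]],[1,[-0.001,0,-0.0075],[0,0,0]],[1,[-0.001,0,-0.0075],[0,0,0]],[1,[-0.001,0,-0.0075],[0,0,0]]]';python3 -m creep '[[-1,[0,0,0],[0,0,0]],[-1,[0,0,0],[0,0,0]],[-1,[0,0,0],[0,0,0]],[-1,[0,0,0],[0,0,0]],[-1,[0,0,0.02],[0,0,0]],[-1,[0,0,0.06],[0,0,0]],[-1,[0,0,0.11],[0,0,0]],[-1,[0,0,0.16],[0,0,0]],[-1,[-0.05,-0.02,0.2],[0,0,0]],[-1,[-0.1,-0.04,0.24],[0,0,0]]]'
python3 -m creep '[[-1,[-0.05,-0.05,0],[0,0,0]],[-1,[-0.1,-0.1,0],[0,0,0]],[-1,[-0.15,-0.13,0],[0,0,0]],[-1,[-0.15,-0.13,0],[0,0,0]]]'
python3 - <<'E'
from h import *
out=[]
for n in('scene','side'):
    P=imaging.camera_params(n);im,d=imaging.grab_frame(n);W=world(n,d,P);W[d==0]=9
    out.append(im[170:310,290:390] if n=='scene' else im[165:265,180:280])
    for nm,(x,y),top in(('nut',(.6494,-.054),.04),('red',(.6525,.011),.058),('plug',(.6555,.0759),.052),('nip',(.6586,.1408),.060)):
        m=(np.hypot(W[...,0]-x,W[...,1]-y)<.032)&(abs(W[...,2]-top)<.004);p=W[m]
        if len(p)>8:print(n,nm,len(p),np.median(p[:,2]).round(4),'err mm',(np.array(cv2.minAreaRect((p[:,:2]*1000).astype(np.float32))[0])-np.array([x,y])*1000).round(1))
a=[cv2.resize(i[...,::-1],(400,int(400*i.shape[0]/i.shape[1])),interpolation=2)[:400] for i in out]
h=min(i.shape[0] for i in a);cv2.imwrite('pics/end.png',np.hstack([i[:h] for i in a]))
im,d=imaging.grab_frame('scene');cv2.imwrite('pics/end_scene.png',im[...,::-1])
E
```

```text
clock: 30.15
position: [0.6581, 0.1406, 0.0049]
orientation: [2.232, 2.21, 0.001]
contact_force: [-1.7, 0.1, 5.0]
gripper_width: 0.359
clock: 31.4
position: [0.5636, 0.1029, 0.2416]
orientation: [2.231, 2.21, 0.002]
contact_force: [0.9, -0.6, 0.8]
gripper_width: 1.0
clock: 31.9
position: [0.4119, -0.0279, 0.2403]
orientation: [2.234, 2.207, 0.0]
contact_force: [1.3, 0.1, -0.2]
gripper_width: 0.999
scene nut 344 0.0392 err mm [ 0.1 -0.7]
scene red 166 0.0573 err mm [ 0.3 -2.9]
scene plug 107 0.0509 err mm [-0.3 -1.7]
scene nip 149 0.0591 err mm [-0.4 -2.9]
side nut 134 0.0392 err mm [-1.7  2.6]
side red 83 0.0574 err mm [-3.4  0.9]
side plug 70 0.0517 err mm [-2.5  2.3]
side nip 112 0.0595 err mm [-3.7  1.3]
```

View pics/end.png

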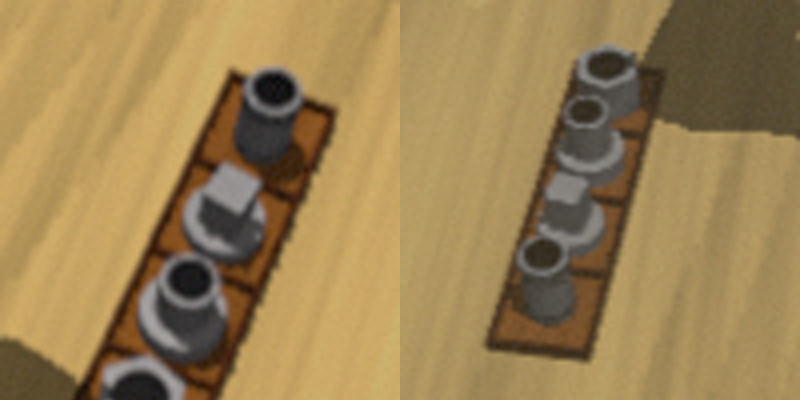

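View pics/end_scene.png

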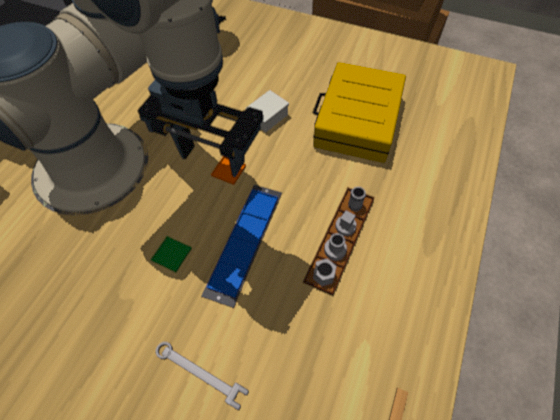

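The final pictures show all four parts upright in the rack. From left to right they are nipple, plug, reducer and nut, at (358,195) to (324,270). The trays are empty, and the case, wrench and box are where they were.

```bash
python3 -c "
from cell import ctrl
print(ctrl.get_state()['clock'],ctrl.close_job())"
```

```text
the job is handed in; nothing more can be done
32.05 None
```

The four parts now stand in the rack in reverse order (left to right: nipple, plug, reducer, nut), and I handed the job in at 32 s of the 104 s allowed.

- **Position:** In the last check, the scene and side cameras put every part within about 4 mm of its compartment centre, against the 15 mm allowed.
- **Height:** The tops read 39, 57, 51 and 59 mm (nut, reducer, plug, nipple), matching upright parts on the 4 mm rack floor to within about 1 mm. I judged upright from these heights and the pictures, and did not measure tilt.
- **Bystanders:** The tool case, wrench and anchor box look unmoved in the final picture. I did not measure their positions.
- **Gripper:** It was open and well clear of everything at hand-in.

**What disagreed:** The fingertips stand about 15.5 mm behind the reported TCP, not 19 mm ahead of it as stated. My first nut grasp therefore closed above the nut without touching it. I measured the offset with the cameras, corrected the heights, and every later grasp held at the expected width: 42, 31.5, 24 and 32.5 mm.

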